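# Lower the ratchet lamp over the seal blank

### The job

Bring the seal carver's bench lamp down over the stone: press the red ratchet pawl free by pushing its pad fully down with the fingertips, then push the black lamp hood steadily down, past the ratchet's teeth, until the lamp arm rests on its bottom stop, and leave the pawl free and the lamp down. Do not push hard on the lamp while the pawl still holds it, do not slam the arm or take hold of it, and leave the stone, ink tin, brush cup and graver where they stand.

Things in the scene. Friction and masses are not known exactly. Their poses are not given: they have to be found in the camera images.
- lamp: Green lamp stand fixed to the desk; origin on the desk straight below the arm's hinge, z up, +x level from the hinge towards the hood, -x towards the red pawl pad. In this frame: arm hinge at (0, 0, 160) mm, pawl pin at (-38, 0, 105) mm, both axes along y; base plate 150 x 110 x 18 mm; post 178 mm high; carving board 160 x 160 x 12 mm centred at (200, 0).
- lamp_arm (a joint): Angle of the lamp arm (rad) on its stiff friction hinge: 0 highest (bar rising 0.45 rad above level), growing as it is pushed down, 0.65 on its bottom stop (bar 0.20 rad below level). It starts at 0 to 0.10. It stays where it is left. Held by the pawl it stops at about 0.13 and only gives slightly under a hard push. Once the pawl is free a push of 3 to 8 N on the hood's yellow pad moves it.
- push_pad (a point): Centre of the top of a round yellow pad (44 mm diameter, 8 mm thick) on top of the black lamp hood (90 x 90 mm, 55 mm high). It lies 200 mm along the bar from the hinge axis and 20 mm above the bar's centre line. Its x axis points outward along the bar, z is the normal of the pad: it tilts with the arm.
- lamp_bar (a point): Middle of the aluminium bar of the lamp arm (145 mm long, 18 mm wide, 16 mm thick), 87.5 mm from the hinge axis; x along the bar, y across, z up from it. Not to be gripped.
- pawl (a joint): Angle of the red ratchet pawl (rad): 0 engaged, its hook over a tooth of the steel ratchet wheel; it grows as its pad is pressed down, clears the teeth at about 0.16, and stops at 0.30. No spring: it stays where it is put. About 3 N on the pad moves it.
- pawl_pad (a point): Centre of the top of the pawl's red square thumb pad (34 x 34 mm, 6 mm thick), 92 mm from the pawl's pin on the side away from the hood and 9 mm above it, so about 114 mm above the desk; fully pressed it has moved down 27 mm.
- seal: White marble seal blank, a 30 mm cube, loose on the carving board under the hood; origin under its centre. Leave alone.
- ink_tin: Round ink paste tin, 66 mm diameter, 30 mm high, white with red lid, loose on the desk; origin under its centre. Leave alone.
- brush_cup: Blue ceramic cup, 72 mm diameter at the rim, 85 mm high, loose on the desk; origin under its centre. Leave alone.
- graver: Graver with dark wooden handle, about 170 mm long, lying on the desk along its x axis. Leave alone.

How it is judged:
By the outcome, as a careful person would: the job done as asked, in the order asked, and still so for the second after the job is handed in, with the robot touching nothing.
It also fails if it takes over 48 s, if anything falls off the work surface, if the arm or the gripper's body presses on something with over 40 N, if the wrist force passes 120 N, or if a joint passes its speed limit or range.

### The arm

A 6-joint arm with a two-finger parallel gripper is mounted at the origin on the work surface. World frame = base frame: x ahead of the robot, y to its left, z up, the work surface at z = 0. Lengths are in mm, angles in rad, forces in N, time in s.
With the tool pointing down it reaches from about 250 to 725 mm from the base axis. Payload 4 kg.
Tool frame: the origin (TCP) lies midway between the tips of the shut fingers; the grasp point (between the pads) lies 19 mm behind it (pinch_z is the distance from the TCP to the grasp point, in mm); z points along the fingers, y is the line along which they close (so a half turn about z gives the same grasp; the last joint's range is limited). The gripper opens to 85 mm and grips with 20 to 120 N. Pads are 22 mm wide; open, the fingers measure 114 mm over their backs; the gripper's body (76 mm by 85 mm) begins 54 mm behind the grasp point. The pads swing forward as they close: fully open they stand 13 mm farther back than shut.
Start: joints at [1.1, 0.241, 0.005, 1.335, 0, 1.571], TCP at [226.798, 445.603, 231.306] pointing down, gripper open.
Joint ranges: [-2.72, 2.72], [-1.05, 1.87], [-1.09, 1.28], [-1.99, 2.15], [-1.42, 1.44], [-3.14, 3.14]. Speed limits (rad/s): [2.79, 2.79, 3.14, 3.14, 3.14, 3.14].

### API

Orientations are given as a unit quaternion [w, x, y, z].
In Python, from bench import * gives the robot as it stands.
- The arm moves only by the shell command python3 -m handwheel 'ROWS' [OPENING] [FORCE]. ROWS is a JSON object of lists of equal length, an entry for each row: "linear": the shift along the tool's x, y, z each as a share of 1 m, from -1 to 1, a list of three; "delta_rot": the turn, a rotation vector about the tool's x, y, z each as a share of pi/2 rad, from -1 to 1, a list of three. A call has 1 to 12 rows; each row shifts and turns the commanded pose from where the row before left it, along the tool's axes as they then stand; what a row does not reach is not made up. A row lasts 1/10 s, in which the tool goes at most 50 mm and 8.59 degrees, less where a joint would pass 70% of its speed; a pose out of reach is approached as far as the arm can. A call with a number of a shift or a turn outside -1 to 1 is refused whole. A call with a gripper value outside its range is refused whole. OPENING is the opening in per cent of the stroke, from 0 (shut) to 100 (fully open), set as the call begins (- or left out, the last holds). The fingers move at their own pace and stop on an object; FORCE is the grip in N (left out, the last holds). Time passes only in rows, so rows that do not move let the fingers close. It gives the time, the measured TCP pose, the force and the opening at its end, in the units of the state.
- read_state(): the state, without advancing time (a new reading comes with each control period).
- read_camera(name): name is "scene" or "side" or "wrist"; returns a dict with "pixels" (384x512x3 uint8, blue, green, red), "vertical_fov" (degrees; the focal length in pixels is half the picture's height over the tangent of half this angle, whatever the lens; pixels are square), "cx", "cy" (the principal point, pixels), "rvec" (rotation vector, rad) and "tvec" (3), from world to camera coordinates, as OpenCV has them. Camera axes: x right, y down, z forward; pixel columns grow to the right and rows downward; lengths in mm; the calibration is good to about 2 mm. A picture is of the moment at which its call begins. There is no depth.
- job_done(): hands the job in, once; it reports no verdict.
Trained networks look in a picture, given as the dict that the camera call returned (one of the last four; its "shot" number tells which), for a name from the list of things; names that differ only in an ending like _2 or _b are one class to them, and where a whole thing is asked for, a point or a joint stands for the part that bears it (a point fixed in the world has none). Each returns a list of dicts, best first, with "conf" (0 to 1); they miss things now and then, are a little off and sometimes report something else, mostly with a low value. They report only what shows in the picture. A call takes as long as a camera call.
- search_frame(picture, target): "extent" ([centre column, centre row, width, height] in pixels, round what is visible of it).
- trace(picture, target): "pixels" (384x512 bool, what is visible of it) and "extent" ([centre column, centre row, width, height] in pixels, round what is visible of it).
The state is a dict: "t": time; "joint_pos": joint angles; "dq": joint speeds; "joint_efforts": joint torques, N m; "tcp_pos": TCP position; "orientation": TCP orientation; "force": force on the tool from outside, world axes, zero at the start; "wrist_torque": the same for the moment, N m; "gripper_width": opening from 0.0 (shut) to 1.0 (fully open).
Only numpy, scipy, OpenCV 4.12 (cv2) and the standard library are available. Lean on these libraries where they do the work, as an engineer would, in place of code of your own. Each camera call takes 0.05 s, during which the arm holds its last target. There are 200 camera calls.

## Working session

There is one attempt and no reset: what is moved stays moved. The work goes in short steps, Python scripts to look and compute and a shell command to move; the robot and the scene stay as the last step left them, time stands still between calls to the robot, and variables do not carry over. Pictures are saved under pics/ and viewed, on a budget of 10 in all, crops included, one or two more only if the job needs it, and the job is handed in when it is done.

```bash
mkdir -p pics; ls; cat > h.py <<'E'
from bench import *
import numpy as np, cv2
def cam(p):
    h=p["pixels"].shape[0]; f=h/2/np.tan(np.radians(p["vertical_fov"])/2)
    K=np.array([[f,0,p["cx"]],[0,f,p["cy"]],[0,0,1]]); R=cv2.Rodrigues(np.array(p["rvec"],float))[0]
    return K,R,np.array(p["tvec"],float).ravel()
def ray(p,u,v):
    K,R,t=cam(p); d=R.T@np.linalg.solve(K,[u,v,1]); return -R.T@t,d
def at_z(p,u,v,z):
    c,d=ray(p,u,v); return c+d*(z-c[2])/d[2]
def tri(obs):
    A=np.zeros((3,3));b=np.zeros(3)
    for p,u,v in obs:
        c,d=ray(p,u,v); d/=np.linalg.norm(d); M=np.eye(3)-np.outer(d,d); A+=M;b+=M@c
    return np.linalg.solve(A,b)
def proj(p,X):
    K,R,t=cam(p); x=K@(R@np.array(X,float)+t); return x[:2]/x[2]
E
python3 - <<'E'
from h import *
s=read_state();print({k:np.round(v,3).tolist() for k,v in s.items()})
P={n:read_camera(n) for n in("scene","side")}
for n,p in P.items():
    cv2.imwrite(f"pics/{n}0.png",p["pixels"]);print(n,np.round(p["tvec"]),np.round(ray(p,256,192)[0]))
    for t in("push_pad","pawl_pad","lamp_bar","lamp","seal","ink_tin","brush_cup","graver"):
        for d in trace(p,t)[:2]:
            m=np.argwhere(d["pixels"]); print(n,t,round(d["conf"],2),np.round(d["extent"]),np.round(m.mean(0)[::-1],1) if len(m) else 0)
E
```

```text
pics
{'t': 0.0, 'joint_pos': [1.1, 0.241, 0.004, 1.335, 0.0, 1.571], 'dq': [-0.001, 0.0, 0.001, 0.0, -0.002, -0.001], 'joint_efforts': [0.001, -37.232, 25.241, 0.017, 0.0, 0.0], 'tcp_pos': [226.5, 445.014, 230.371], 'orientation': [-0.0, 0.233, 0.972, -0.001], 'force': [0.674, 0.69, 0.493], 'wrist_torque': [-0.033, 0.066, -0.059], 'gripper_width': 1.002}
scene [-491. -140. 1039.] [ 883. -307.  683.]
scene push_pad 0.66 [204. 229. 111. 122.] [198.  238.8]
scene pawl_pad 0.57 [268. 175.  28.  38.] [266.1 170.1]
scene pawl_pad 0.55 [206. 307.  21.  24.] [204.  306.2]
scene lamp_bar 0.83 [203. 228. 114. 129.] [197.6 238.9]
scene lamp 0.86 [216. 260. 135. 216.] [212.6 265.4]
scene seal 0.86 [206. 304.  19.  25.] [204.5 306.3]
scene seal 0.22 [270. 173.  24.  34.] [268.1 167.1]
scene ink_tin 0.86 [304. 284.  35.  38.] [303.6 284.5]
scene brush_cup 0.59 [320. 211.  34.  45.] [319.4 209.2]
scene graver 0.6 [222. 196.   5.  11.] [224.  194.3]
side [-594.  244.  764.] [ 423. -683.  591.]
side push_pad 0.61 [274. 221. 108.  74.] [279.3 224.6]
side pawl_pad 0.47 [206. 198.  19.  14.] [204.6 197. ]
side pawl_pad 0.41 [272. 223. 107.  76.] [279.1 224.8]
side lamp_bar 0.97 [275. 222. 111.  79.] [279.  224.6]
side lamp 0.72 [270. 284. 154. 201.] [266.4 279.8]
side lamp 0.31 [286. 324.  18.  28.] [286.1 323.1]
side seal 0.64 [287. 322.  22.  26.] [286.  322.3]
side seal 0.55 [182. 266.  36.  44.] [177.8 259.4]
side ink_tin 0.84 [318. 262.  33.  28.] [317.8 263. ]
side ink_tin 0.47 [208. 198.  29.  18.] [205.4 196.8]
side brush_cup 0.8 [268. 200.  33.  16.] [267.2 198.6]
side graver 0.7 [181. 266.  37.  49.] [177.2 258.5]
```

View pics/scene0.png

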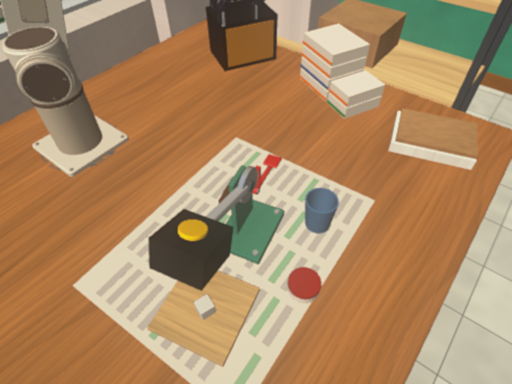

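View pics/side0.png

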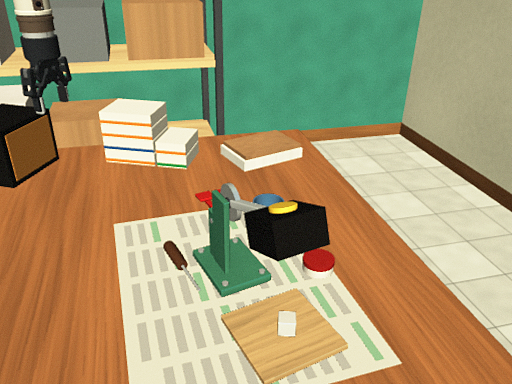

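The scene view shows the yellow pad at about (193,230), the red pawl pad at (272,161) and the board's front corners. The side view shows yellow at (283,208), red at (204,197) and all four board corners. Next I fit the lamp pose and arm angle.

```bash
cat >> h.py <<'E'
def blob(p,col,box):
    x0,y0,x1,y1=box; hsv=cv2.cvtColor(p["pixels"],cv2.COLOR_BGR2HSV)
    H,S,V=[hsv[...,i].astype(int) for i in range(3)]
    m=((H>20)&(H<32)&(S>190)&(V>150)) if col=="y" else (((H<5)|(H>174))&(S>170)&(V>80))
    k=np.zeros_like(m);k[y0:y1,x0:x1]=1; v,u=np.nonzero(m&k); return u,v
def lampP(th,X):
    x,y,a=th[:3]; c,s=np.cos(a),np.sin(a); X=np.asarray(X,float)
    return np.array([x+c*X[0]-s*X[1],y+s*X[0]+c*X[1],X[2]])
def pad(q): b=.45-q; return [200*np.cos(b)-20*np.sin(b),0,160+200*np.sin(b)+20*np.cos(b)]
def ppad(a): return [-38-92*np.cos(a)+9*np.sin(a),0,105-92*np.sin(a)+9*np.cos(a)]
E
python3 - <<'E'
from h import *
from scipy.optimize import least_squares
P={n:read_camera(n) for n in("scene","side")}
o=[]
u,v=blob(P["scene"],"y",(170,210,220,250)); print("ys",u.mean(),v.mean(),len(u),u.min(),u.max(),v.min(),v.max()); ys=((u.min()+u.max())/2,(v.min()+v.max())/2-1)
u,v=blob(P["side"],"y",(260,195,310,220)); print("yd",u.mean(),v.mean(),len(u),u.min(),u.max(),v.min(),v.max()); yd=((u.min()+u.max())/2,v.mean()-1)
print("tri y",tri([(P["scene"],*ys),(P["side"],*yd)]))
u,v=blob(P["scene"],"r",(245,150,290,195)); print("red scene",u.min(),u.max(),v.min(),v.max()); 
u2,v2=blob(P["side"],"r",(185,185,225,212)); print("red side",u2.min(),u2.max(),v2.min(),v2.max())
print("tri r",tri([(P["scene"],272,161),(P["side"],204,196)]), at_z(P["scene"],272,161,114))
C=[at_z(P["side"],*c,12) for c in((222,320),(266,381),(347,346),(297,290))]
C2=[at_z(P["scene"],*c,12) for c in((149,322),(222,360),(260,290))]
print(np.round(C),np.round(C2))
cs=np.array([[s*80+200,t*80,12] for s,t in((-1,-1),(1,-1),(1,1),(-1,1))])
best=None
for a0 in np.arange(-3.1,3.1,.3):
  def f(th):
    r=[]
    for n,px in(("scene",ys),("side",yd)): r+=list(proj(P[n],lampP(th,pad(th[3])))-px)
    r+=list(proj(P["scene"],lampP(th,ppad(0)))-(272,161))
    pc=np.array([proj(P["side"],lampP(th,c)) for c in cs])
    for c in((222,320),(266,381),(347,346),(297,290)): r+=list(pc[np.argmin(((pc-c)**2).sum(1))]-c)
    return r
  R=least_squares(f,[550,0,a0,.05],loss="soft_l1")
  if best is None or R.cost<best.cost: best=R
th=best.x;print("th",th,best.cost,np.round(f(th),1)) if 0 else print("th",th,best.cost,np.round(best.fun,1))
np.save("th.npy",th)
print("pad",lampP(th,pad(th[3])),"pawl",lampP(th,ppad(0)),"down",lampP(th,ppad(.3)),"padend",lampP(th,pad(.65)))
for t,c in(("cup",(321,222)),("tin",(304,285))): print(t,at_z(P["scene"],*c,30))
E
```

```text
ys 191.78099173553719 229.71280991735537 484 178 206 220 240
yd 282.032967032967 206.4835164835165 182 269 297 202 213
tri y [ 615.51410448 -124.98312903  249.1373815 ]
red scene 254 280 155 192
red side 195 219 189 207
tri r [539.68871531 178.86555814 109.98102684] [542.80296463 174.65889794 114.        ]
[[ 524.  -94.   12.]
 [ 564. -235.   12.]
 [ 713. -202.   12.]
 [ 678.  -51.   12.]] [[ 556. -227.   12.]
 [ 709. -193.   12.]
 [ 681.  -48.   12.]]
th [5.72727617e+02 4.96514343e+01 4.95410849e+00 8.88491781e-02] 8.501189959603936 [ 0.   0.   0.3 -0.1 -0.1 -0.5 -1.1 -3.3 -0.4  3.6  3.1  0.1  0.1 -1. ]
pad [ 615.82212021 -125.14580469  249.38002605] pawl [541.60919275 175.87204932 114.        ] down [543.22943931 169.30010613  86.41016939] padend [ 620.59893321 -144.52121609  139.8674654 ]
cup [693.70993183 155.89889374  30.        ]
tin [747.20112962   5.63276204  30.        ]
```

```bash
python3 -m handwheel '{"linear":[[-0.04,-0.0097,0],[-0.04,-0.0097,0],[-0.04,-0.0097,0],[-0.04,-0.0097,0],[-0.04,-0.0097,0],[-0.04,-0.0097,0],[-0.04,-0.0097,0],[-0.04,-0.0097,0],[-0.04,-0.0097,0],[-0.04,-0.0097,0],[0,0,0],[0,0,0]],"delta_rot":[[0,0,0],[0,0,0],[0,0,0],[0,0,0],[0,0,0],[0,0,0],[0,0,0],[0,0,0],[0,0,0],[0,0,0],[0,0,0],[0,0,0]]}' 0 40
```

```text
t: 2.2
tcp_pos: [539.6, 176.9, 230.8]
orientation: [-0.001, 0.234, 0.972, -0.0]
force: [0.1, 0.0, -0.0]
gripper_width: -0.001
```

```bash
python3 -m handwheel '{"linear":[[0,0,0.02],[0,0,0.025],[0,0,0.025],[0,0,0.02],[0,0,0.01],[0,0,0]],"delta_rot":[[0,0,0],[0,0,0],[0,0,0],[0,0,0],[0,0,0],[0,0,0]]}'
python3 - <<'E'
from h import *
th=np.load("th.npy")
a=read_camera("scene");b=read_camera("side")
A=cv2.resize(a["pixels"][120:240,190:350],None,fx=2.5,fy=2.5,interpolation=2);B=cv2.resize(b["pixels"][130:250,140:300],None,fx=2.5,fy=2.5,interpolation=2)
cv2.imwrite("pics/p1.png",np.hstack([A,B])); print(read_state()["tcp_pos"],proj(a,read_state()["tcp_pos"]),proj(b,read_state()["tcp_pos"]))
E
```

```text
t: 2.8
tcp_pos: [537.5, 178.3, 130.0]
orientation: [-0.001, 0.232, 0.973, -0.001]
force: [0.4, 0.1, -0.2]
gripper_width: -0.0
[539.36499644 178.4389454  132.18619479] [271.95180928 153.45030585] [203.69070728 187.29791622]
```

View pics/p1.png

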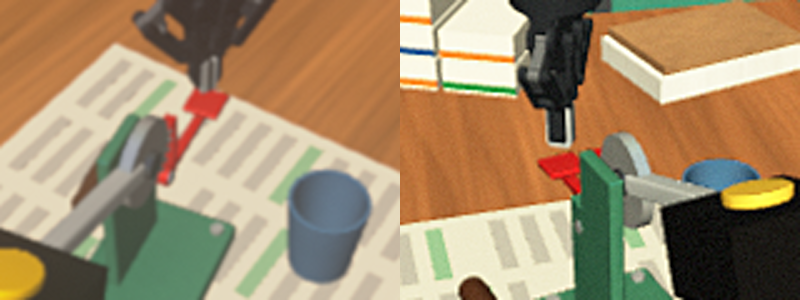

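The fingertips hang about 16 mm straight above the pad's middle: in the crop, tip (208,88) over pad (207,103). Now I press.

```bash
python3 -m handwheel '{"linear":[[0,0,0.005],[0,0,0.005],[0,0,0.004],[-0.0006,-0.0007,0.004],[-0.0006,-0.0007,0.004],[-0.0006,-0.0007,0.004],[-0.0006,-0.0007,0.004],[-0.0006,-0.0007,0.004],[-0.0006,-0.0007,0.004]],"delta_rot":[[0,0,0],[0,0,0],[0,0,0],[0,0,0],[0,0,0],[0,0,0],[0,0,0],[0,0,0],[0,0,0]]}'
```

```text
t: 3.8
tcp_pos: [540.9, 172.4, 93.2]
orientation: [0.0, 0.233, 0.972, 0.0]
force: [-1.1, 0.7, 2.2]
gripper_width: -0.0
```

```bash
python3 -m handwheel '{"linear":[[-0.0004,-0.0004,0.003],[-0.0004,-0.0004,0.003],[0,0,0]],"delta_rot":[[0,0,0],[0,0,0],[0,0,0]]}'
```

```text
t: 4.1
tcp_pos: [541.4, 171.9, 89.8]
orientation: [0.001, 0.233, 0.972, 0.001]
force: [-4.7, 2.6, 14.7]
gripper_width: 0.003
```

```bash
python3 -m handwheel '{"linear":[[0,0,0.001],[0,0,0],[0,0,-0.01],[0,0,-0.03],[0,0,-0.04],[0,0,-0.04],[0,0,-0.04],[0,0,-0.04],[0,0,0]],"delta_rot":[[0,0,0],[0,0,0],[0,0,0],[0,0,0],[0,0,0],[0,0,0],[0,0,0],[0,0,0],[0,0,0]]}'
python3 - <<'E'
from h import *
a=read_camera("scene");b=read_camera("side")
for p,x in((a,(245,145,290,195)),(b,(185,185,225,215))):
    u,v=blob(p,"r",x);print(u.min(),u.max(),v.min(),v.max())
th=np.load("th.npy")
for q in(0,.15,.3):
  print(q,[np.round(proj(p,lampP(th,ppad(q))),1) for p in(a,b)])
A=cv2.resize(a["pixels"][120:240,190:350],None,fx=2.5,fy=2.5,interpolation=2);B=cv2.resize(b["pixels"][130:250,140:300],None,fx=2.5,fy=2.5,interpolation=2)
cv2.imwrite("pics/p2.png",np.hstack([A,B])); print(read_state()["tcp_pos"])
E
```

```text
t: 5.0
tcp_pos: [543.5, 171.3, 292.4]
orientation: [0.005, 0.234, 0.972, 0.002]
force: [0.4, 0.5, 0.3]
gripper_width: -0.0
254 278 165 192
197 219 189 211
0 [array([271.9, 160.5]), array([205.2, 195.2])]
0.15 [array([271.4, 165.6]), array([205.9, 201.3])]
0.3 [array([270.5, 171.1]), array([207. , 207.7])]
[541.45614533 170.78994828 286.78512977]
```

View pics/p2.png

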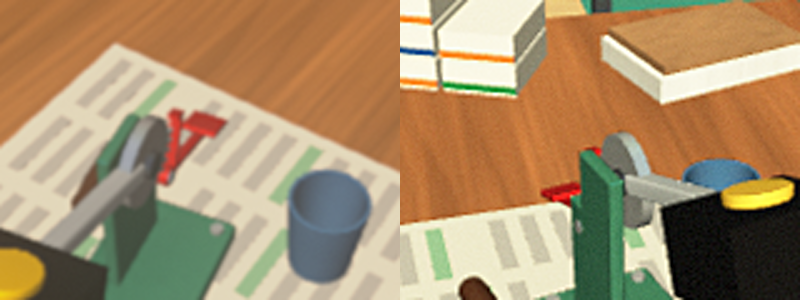

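The pawl pad is now at scene row ~169.6 and side row ~206.4, against 171.1 and 207.7 expected for 0.30. With the 15 N reaction, that means it is on its stop. Next, over to the yellow pad.

```bash
python3 -m handwheel '{"linear":[[-0.02,-0.023,-0.01],[-0.02,-0.023,0],[-0.02,-0.023,0],[-0.02,-0.023,0],[-0.02,-0.023,0],[-0.02,-0.023,0],[-0.02,-0.023,0],[-0.02,-0.023,0],[-0.02,-0.023,0],[-0.02,-0.023,0],[0,0,0],[0,0,0]],"delta_rot":[[0,0,0],[0,0,0],[0,0,0],[0,0,0],[0,0,0],[0,0,0],[0,0,0],[0,0,0],[0,0,0],[0,0,0],[0,0,0],[0,0,0]]}'
python3 - <<'E'
from h import *
th=np.load("th.npy");s=read_state();R=np.array([[-.891,.453,0],[.453,.891,0],[0,0,-1]]).T
print(s["tcp_pos"],s["orientation"])
for q in(th[3],.2,.3,.4,.5,.6,.65): print(q,np.round(lampP(th,pad(q)),1),np.round(R.T@(lampP(th,pad(q))-s["tcp_pos"]),1))
E
```

```text
t: 6.3
tcp_pos: [613.9, -125.2, 293.5]
orientation: [-0.003, 0.234, 0.972, -0.0]
force: [0.4, 0.3, -0.2]
gripper_width: -0.001
[ 613.9199391  -125.20150418  293.51941675] [-2.50938951e-03  2.34116098e-01  9.72205400e-01 -1.28728335e-04]
0.08884917805637081 [ 615.8 -125.1  249.4] [-1.7  0.9 44.1]
0.2 [ 617.9 -133.7  228.9] [-7.4 -5.7 64.7]
0.3 [ 619.3 -139.5  209.7] [-11.3 -10.2  83.9]
0.4 [ 620.3 -143.3  190. ] [-13.9 -13.3 103.5]
0.5 [ 620.8 -145.3  170. ] [-15.2 -14.8 123.5]
0.6 [ 620.8 -145.3  149.9] [-15.2 -14.8 143.6]
0.65 [ 620.6 -144.5  139.9] [-14.7 -14.2 153.7]
```

```bash
python3 -m handwheel '{"linear":[[0,0,0.012],[0,0,0.012],[-0.001,0.001,0.008],[0,0,0.004],[0,0,0.003],[0,0,0.003],[-0.0007,-0.0008,0.003],[-0.0007,-0.0008,0.003],[-0.0007,-0.0008,0.003],[-0.0007,-0.0008,0.003]],"delta_rot":[[0,0,0],[0,0,0],[0,0,0],[0,0,0],[0,0,0],[0,0,0],[0,0,0],[0,0,0],[0,0,0],[0,0,0]]}'
```

```text
t: 7.3
tcp_pos: [617.6, -128.4, 243.0]
orientation: [0.001, 0.233, 0.972, -0.0]
force: [-1.9, 0.2, 5.1]
gripper_width: -0.002
```

```bash
python3 -m handwheel '{"linear":[[-0.0007,-0.0008,0.003],[-0.0007,-0.0008,0.003],[-0.0007,-0.0008,0.003],[-0.0007,-0.0008,0.003]],"delta_rot":[[0,0,0],[0,0,0],[0,0,0],[0,0,0]]}'
```

```text
t: 7.7
tcp_pos: [618.7, -133.0, 230.4]
orientation: [0.001, 0.233, 0.972, -0.0]
force: [-0.3, -1.1, 4.3]
gripper_width: -0.003
```

Force stays at 4–5 N well past the 0.13 hold angle, so the pawl is free. I carry on steadily.

```bash
python3 -m handwheel '{"linear":[[-0.0006,-0.0007,0.003],[-0.0006,-0.0007,0.003],[-0.0006,-0.0007,0.003],[-0.0006,-0.0007,0.003],[-0.0006,-0.0007,0.003],[-0.0006,-0.0006,0.003],[-0.0005,-0.0005,0.003],[-0.0004,-0.0005,0.003],[-0.0004,-0.0005,0.003],[-0.0004,-0.0005,0.003],[-0.0004,-0.0004,0.003],[-0.0003,-0.0004,0.003]],"delta_rot":[[0,0,0],[0,0,0],[0,0,0],[0,0,0],[0,0,0],[0,0,0],[0,0,0],[0,0,0],[0,0,0],[0,0,0],[0,0,0],[0,0,0]]}'
```

```text
t: 8.9
tcp_pos: [620.8, -141.6, 194.2]
orientation: [0.0, 0.233, 0.972, -0.0]
force: [1.3, -4.1, 4.5]
gripper_width: -0.0
```

```bash
python3 -m handwheel '{"linear":[[-0.0002,-0.0002,0.003],[-0.0002,-0.0002,0.003],[-0.0002,-0.0002,0.003],[-0.0002,-0.0002,0.003],[-0.0001,-0.0001,0.003],[-0.0001,-0.0001,0.003],[0,0,0.003],[0,0,0.003],[0,0,0.003],[0,0,0.003],[0,0,0.003]],"delta_rot":[[0,0,0],[0,0,0],[0,0,0],[0,0,0],[0,0,0],[0,0,0],[0,0,0],[0,0,0],[0,0,0],[0,0,0],[0,0,0]]}'
```

```text
t: 10.0
tcp_pos: [620.9, -142.6, 161.1]
orientation: [0.0, 0.233, 0.972, -0.0]
force: [1.3, -4.8, 4.5]
gripper_width: 0.003
```

```bash
python3 -m handwheel '{"linear":[[0,0,0.003],[0,0,0.003],[0,0,0.003],[0,0,0.003],[0,0,0.002],[0,0,0.002]],"delta_rot":[[0,0,0],[0,0,0],[0,0,0],[0,0,0],[0,0,0],[0,0,0]]}'
```

```text
t: 10.6
tcp_pos: [620.8, -142.2, 145.0]
orientation: [-0.0, 0.233, 0.972, 0.0]
force: [0.4, -2.3, 4.6]
gripper_width: -0.0
```

```bash
python3 -m handwheel '{"linear":[[0,0,0.002],[0,0,0.002],[0,0,0.001],[0,0,0]],"delta_rot":[[0,0,0],[0,0,0],[0,0,0],[0,0,0]]}'
```

```text
t: 11.0
tcp_pos: [620.8, -141.9, 140.7]
orientation: [-0.0, 0.233, 0.972, 0.0]
force: [-0.1, -0.6, 7.0]
gripper_width: 0.003
```

```bash
python3 -m handwheel '{"linear":[[0,0,0.0015],[0,0,0.001],[0,0,0]],"delta_rot":[[0,0,0],[0,0,0],[0,0,0]]}'
```

```text
t: 11.3
tcp_pos: [620.9, -141.9, 140.4]
orientation: [0.001, 0.233, 0.972, 0.0]
force: [-3.4, -1.1, 14.4]
gripper_width: 0.004
```

The arm no longer moves and the force has climbed to 14 N at z≈140, so it is on the bottom stop. I lift off straight up and check.

```bash
python3 -m handwheel '{"linear":[[0,0,-0.003],[0,0,-0.01],[0,0,-0.03],[0,0,-0.04],[0,0,-0.04],[0,0,-0.03],[0,0,0],[0,0,0]],"delta_rot":[[0,0,0],[0,0,0],[0,0,0],[0,0,0],[0,0,0],[0,0,0],[0,0,0],[0,0,0]]}'
python3 - <<'E'
from h import *
a=read_camera("scene");b=read_camera("side");th=np.load("th.npy")
for q in(.6,.65): print(q,[np.round(proj(p,lampP(th,pad(q))),1) for p in(a,b)])
for p in(a,b):
    u,v=blob(p,"y",(150,180,330,330)); print((u.min()+u.max())/2,(v.min()+v.max())/2)
cv2.imwrite("pics/p3.png",np.hstack([cv2.resize(x["pixels"][130:386,120:370],(400,410)) for x in(a,b)]))
for p,x in((a,(245,145,290,195)),(b,(185,185,225,215))):
    u,v=blob(p,"r",x);print(u.min(),u.max(),v.min(),v.max())
for t in("ink_tin","brush_cup","graver","seal"):
    print(t,[[np.round(d["extent"]).tolist() for d in search_frame(p,t)[:1]] for p in(a,b)])
E
```

```text
t: 12.1
tcp_pos: [621.0, -141.8, 290.6]
orientation: [-0.0, 0.233, 0.972, 0.0]
force: [-0.1, -0.2, -0.5]
gripper_width: 0.001
0.6 [array([194.2, 274.1]), array([287.4, 266.5])]
0.65 [array([195.3, 276.7]), array([286.8, 271.3])]
196.5 274.5
285.5 271.0
253 278 165 192
197 218 189 211
ink_tin [[[212.0, 240.0, 101.0, 154.0]], [[320.0, 260.0, 32.0, 27.0]]]
brush_cup [[[321.0, 212.0, 32.0, 45.0]], [[269.0, 214.0, 35.0, 48.0]]]
graver [[[217.0, 209.0, 20.0, 39.0]], [[181.0, 267.0, 36.0, 52.0]]]
seal [[[204.0, 314.0, 5.0, 3.0]], [[286.0, 328.0, 22.0, 22.0]]]
```

View pics/p3.png

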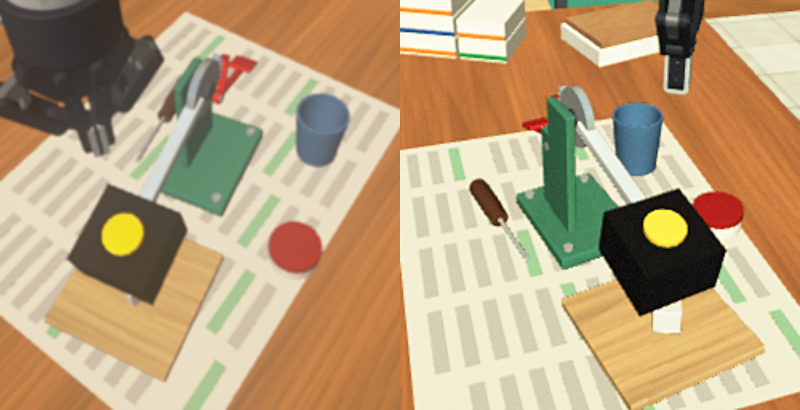

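The lamp is down: the yellow pad is at scene (196,274) and side (285,271), which matches 0.65. The pawl pad hasn't moved from its pressed position, the seal stands on the board under the hood, and tin, cup and graver are in place. The gripper is clear.

```bash
python3 -c "
from bench import *
print(job_done())"
```

```text
the job is handed in; nothing more can be done
None
```

The lamp is down on its bottom stop with the pawl left free, and I handed the job in after about 12 s of the 48 s allowed.

- **Pawl:** I pushed the red pad down with the shut fingertips until it pushed back with about 15 N, at a tip height of about 90 mm. In the images it then sat 1 to 1.5 pixels from its fully pressed position, and it had not moved by the end.
- **Lamp:** I pushed the yellow pad down along its arc at about 30 mm/s. It moved steadily at 4 to 7 N, with no catch at the ratchet's hold angle. At the bottom the force rose to 14 N with the tip no longer moving, and I lifted off.
- **Last checks:** The yellow pad is within about 2 pixels of where 0.65 rad puts it. The side view gives 271.0 against 271.3 in row; the scene view is about 2 rows off, which I put down to blob detection. The gripper is clear, with no force on it.
- **Other things:** The cup, tin, graver and stone look unmoved in the pictures. Two detections in the scene view disagreed: the network reported the ink tin where the lamp is, which the picture shows is false, and it saw only a sliver of the stone because the hood hides it. The side view shows both the tin and the stone in place.

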